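# Two-stop check stroke on a bench dispenser

### The job

Give the wide-barrelled bench dispenser its dry check stroke: press its plunger cap straight down to the first stop only and hold it there for a good second; then press it fully down to the second stop, pause there a moment, and let it rise all the way again. Do not press the plunger of the slim dispenser.

Things in the scene. Friction and masses are not known exactly. Their poses are not given: they have to be found in the camera images.
- wide_top (a point): The one to press: upright bench dispenser fixed on a grey foot; white barrel 48 mm across, its top 150 mm above the bench; above it a grey collar, then a thin steel rod with a flat round white cap, 48 mm across, 10 mm thick. This point: centre of the cap's upper face, 188 mm above the bench when up; it moves with the cap. Press its middle from above, fingers shut.
- wide_first (a joint): Wide dispenser, first part of the stroke: how far the cap has closed on its collar, 0 (up) to 0.014 m (cap meets collar: first stop). A light spring resists, 1 N rising to 3.5 N; past the first stop it takes 9 N to go on. Nothing latches: springs bring it back up.
- wide_second (a joint): Wide dispenser, second part of the stroke: how far the cap has pushed the collar on into the barrel, 0 (not at all) to 0.010 m (hard second stop, cap 24 mm below its start). The spring takes 9 N to start, 13 N at the stop.
- slim_top (a point): The one to leave up: same kind of dispenser, just as tall, but slim: barrel 22 mm across, cap 26 mm across. This point: centre of its cap's upper face, 188 mm above the bench. The two dispensers stand 160 mm or more apart, left and right in either order; behind each barrel, lower than its top, is a steel column with a clamp.
Not all that is in view belongs to the job. What is shaped like the part that bears wide_top but green, orange or red is not meant.

How it is judged:
By the outcome, as a careful person would: the job done as asked, in the order asked, and still so for the second after the job is handed in, with the robot touching nothing.
It also fails if it takes over 35 s, if anything falls off the work surface, if the arm or the gripper's body presses on something with over 40 N, if the wrist force passes 120 N, or if a joint passes its speed limit or range.

### The arm

A 6-joint arm with a two-finger parallel gripper is mounted at the origin on the work surface. World frame = base frame: x ahead of the robot, y to its left, z up, the work surface at z = 0. Lengths are in m, angles in degrees, forces in N, time in s.
With the tool pointing down it reaches from about 0.4 to 0.825 m from the base axis. Payload 7 kg.
Tool frame: the origin (TCP) lies at the centre of the arm's flange, where the gripper is bolted on; the fingertips stand 178 mm ahead of it and the grasp point (between the pads) lies 159 mm ahead of it; x points along the fingers, y is the direction in which the jaws open and shut, and the axes are right-handed (so a half turn about x gives the same grasp; the last joint's range is limited). The gripper opens to 88 mm and grips with 3 to 60 N. Pads are 19 mm wide; open, the fingers measure 130 mm over their backs; the gripper's body (78 mm by 193 mm) begins 47 mm behind the grasp point.
Start: joints at [-50.357, 20.546, 0.682, 0, -70.136, -16.507], TCP at [0.265, -0.621, 0.405] pointing down, gripper open.
Joint ranges: [-176.03, 176.03], [-82.01, 121.73], [-58.28, 71.71], [-173.87, 95.51], [-174.79, -0.11], [-173.66, 173.66]. Speed limits (degrees/s): [136.94, 136.94, 172.46, 180, 180, 180].

### API

Orientations are given as [roll, pitch, yaw] about the fixed x, y, z axes, in that order (R = Rz(yaw) Ry(pitch) Rx(roll)).
In Python, from plant import ctrl gives the robot as it stands. The module is installed in compiled form; this text tells all that it offers.
- The arm moves only by the shell command python3 -m inch 'ROWS'. ROWS is JSON, one flat list of numbers, 7 for each row, row after row: the shift along the tool's x, y, z in m, then the turn, a rotation vector about the tool's x, y, z in degrees, then the finger opening in m, from 0 to 0.0876. In form: [dx, dy, dz, rx, ry, rz, hand, dx, dy, dz, rx, ry, rz, hand, ...]. A call has 1 to 20 rows; each row shifts and turns the pose as measured when the row begins, along the tool's axes as they then stand; what a row does not reach is not made up. A row lasts 1/8 s, in which the tool goes at most 62.5 mm and 10.7 degrees, less where a joint would pass 70% of its speed; a pose out of reach is approached as far as the arm can. A call with a gripper value outside its range is refused whole. The fingers move at their own pace and stop on an object; the grip force is fixed at half the most. Time passes only in rows, so rows that do not move let the fingers close. It gives the time, the measured TCP pose, the force and the opening at its end, in the units of the state.
- ctrl.get_obs(): the state, without advancing time (a new reading comes with each control period).
- ctrl.snapshot(name): name is "scene" or "side" or "wrist"; returns a dict with "color" (420x560x3 uint8, red, green, blue), "depth" (420x560 float32, m along the optical axis (not along the pixel's ray), 0 where there is no reading), "K" (3x3 intrinsics, pixels), "k1" (the pictures are not rectified: a ray, as slopes to the right and down, at radius r is drawn at 1 + k1 r^2 times it, then the intrinsics apply), "position" and "attitude" of the camera in the world; the wrist camera has in their place "hand_eye" (4x4, takes a point from camera to tool coordinates, whose origin is the TCP and whose axes are the tool frame's). Camera axes: x right, y up, looking along -z (the intrinsics and any distortion apply to the point x, -y, -z); pixel columns grow to the right and rows downward; lengths in m; the calibration is good to about 2 mm. A picture is of the moment at which its call begins: read the wrist's pose just before it.
- ctrl.close_job(): hands the job in, once; it reports no verdict.
The state is a dict: "clock": time; "joint_pos": joint angles; "qvel": joint speeds; "tau": joint torques, N m; "tool_pos": TCP position; "orientation": TCP orientation; "force": force on the tool from outside, world axes, zero at the start; "moment": the same for the moment, N m; "opening": finger opening in m.
Only numpy, scipy, OpenCV 4.12 (cv2) and the standard library are available. Lean on these libraries where they do the work, as an engineer would, in place of code of your own. Each camera call takes 0.05 s, during which the arm holds its last target.

## Working session

There is one attempt and no reset: what is moved stays moved. The work goes in short steps, Python scripts to look and compute and a shell command to move; the robot and the scene stay as the last step left them, time stands still between calls to the robot, and variables do not carry over. Pictures are saved under pics/ and viewed, and the job is handed in when it is done.

```bash
mkdir -p pics; python3 - <<'E'
from plant import ctrl
import cv2
o=ctrl.get_obs(); print(o)
for n in("scene","side","wrist"):
    s=ctrl.snapshot(n); cv2.imwrite(f"pics/{n}0.png",s["color"][:,:,::-1])
    print(n,s["K"].tolist(),s["k1"],s.get("position"),s.get("attitude"),s.get("hand_eye"))
E
```

```text
{'clock': 0.0, 'joint_pos': array([-5.03576957e+01,  2.05889024e+01,  6.33571218e-01, -2.05581353e-02,
       -7.01370708e+01, -1.65048415e+01]), 'qvel': array([-0.00466404, -0.11146723, -0.03978702,  0.01288986,  0.01810163,
        0.0332324 ]), 'tau': array([ 6.16699726e-04, -5.82724428e+01,  2.93059319e+01,  6.99745819e+00,
        7.07093335e-03, -1.25412780e-04]), 'tool_pos': array([ 0.26512503, -0.62052437,  0.40374813]), 'orientation': array([ 94.69308734,  89.90559791, 117.82354942]), 'force': array([-0.55287976, -0.61827379, -0.47639751]), 'moment': array([-0.00161637, -0.02007435,  0.01070611]), 'opening': 0.08740361472512163}
scene [[465.0261051502486, 0.0, 282.38936610832513], [0.0, 465.0261051502486, 204.80796452461215], [0.0, 0.0, 1.0]] -0.05528700348607581 [ 0.75763406 -0.38715446  0.86736964] [32.90221386  0.53589302 32.36316606] None
side [[495.74377912108463, 0.0, 288.89565590361616], [0.0, 495.74377912108463, 209.9411189583229], [0.0, 0.0, 1.0]] -0.029561036383705632 [0.15388586 0.66150017 0.65427795] [  55.606147     -0.70299246 -152.61690573] None
wrist [[326.67842733762745, 0.0, 280.8407744296008], [0.0, 326.67842733762745, 206.30495463246768], [0.0, 0.0, 1.0]] 0.024356751730715057 None None [[ 4.24832066e-04  2.73487140e-01 -9.61875566e-01  2.10424262e-02]
 [ 9.99999909e-01 -1.57556234e-04  3.96872982e-04 -5.20376070e-04]
 [-4.30098350e-05 -9.61875647e-01 -2.73487182e-01 -7.42681318e-02]
 [ 0.00000000e+00  0.00000000e+00  0.00000000e+00  1.00000000e+00]]
```

View pics/scene0.png

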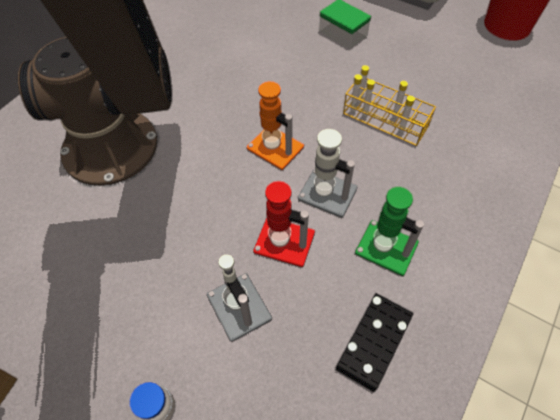

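View pics/side0.png

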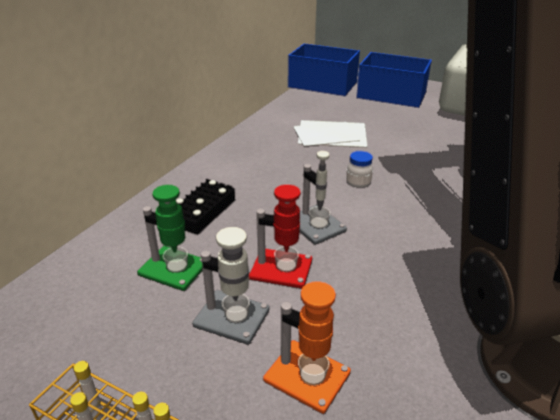

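View pics/wrist0.png

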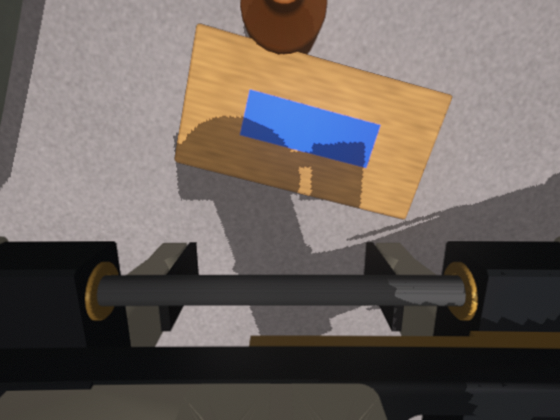

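The wide white one is at scene (329,139) and side (232,238). Other things that could be taken for it are, in the scene view, the slim white one (227,262), orange (270,90), red (278,192) and green (398,198). In the side view they are slim (322,156), orange (318,295), red (287,192) and green (167,194). I choose the white wide one. Next I crop it and measure it.

```bash
cat > h.py <<'E'
import numpy as np, cv2
from scipy.spatial.transform import Rotation as R
def rays(s,uv):
    K=s["K"];uv=np.atleast_2d(np.asarray(uv,float))
    d=np.c_[(uv[:,0]-K[0,2])/K[0,0],(uv[:,1]-K[1,2])/K[1,1]];x=d.copy()
    for _ in range(20): x=d/(1+s["k1"]*(x**2).sum(1,keepdims=True))
    return np.c_[x[:,0],-x[:,1],-np.ones(len(x))]
def Rc(s): return R.from_euler('xyz',s["attitude"],degrees=True).as_matrix()
def onplane(s,uv,z):
    d=rays(s,uv)@Rc(s).T;p=np.array(s["position"]);return p+d*((z-p[2])/d[:,2])[:,None]
def depthpts(s,uv):
    uv=np.atleast_2d(uv);dz=s["depth"][uv[:,1].astype(int),uv[:,0].astype(int)]
    return np.array(s["position"])+(rays(s,uv)*dz[:,None])@Rc(s).T,dz
E
python3 - <<'E'
from plant import ctrl
from h import *
for n,boxes in(("scene",{"wide":(305,120,355,165),"slim":(212,250,242,275)}),("side",{"wide":(208,222,256,262),"slim":(310,146,334,166)})):
    s=ctrl.snapshot(n)
    for k,(a,b,c,d) in boxes.items():
        uv=np.array([(u,v) for v in range(b,d) for u in range(a,c)])
        P,dz=depthpts(s,uv);P0=P
        m=(dz>0)&(abs(P[:,2]-.188)<.004)
        Q=P[m]
        (cc,r)=cv2.minEnclosingCircle(Q[:,:2].astype(np.float32)) 
        # colour outline onto plane
        col=s["color"][uv[:,1],uv[:,0]].astype(int); w=m&(col.min(1)>110)
        q=onplane(s,uv[m],.188)
        c2,r2=cv2.minEnclosingCircle(q[:,:2].astype(np.float32))
        print(n,k,m.sum(),w.sum(),"depth mean",Q.mean(0).round(4),"circ",np.round(cc,4),round(r,4),"plane mean",q.mean(0).round(4),np.round(c2,4),round(r2,4),"pix",uv[m].mean(0).round(1))
    a,b,c,d={"scene":(210,70,440,340),"side":(130,140,360,410)}[n]
    cv2.imwrite(f"pics/{n}_crop.png",cv2.resize(s["color"][b:d,a:c,::-1],None,fx=2.2,fy=2.2,interpolation=cv2.INTER_CUBIC))
E
```

```text
scene wide 380 377 depth mean [0.5121 0.1556 0.1894] circ [0.511  0.1579] 0.0244 plane mean [0.5116 0.1567 0.188 ] [0.5124 0.1573] 0.0257 pix [329.1 138.3]
scene slim 179 178 depth mean [ 0.498  -0.1601  0.1888] circ [ 0.4973 -0.1596] 0.0131 plane mean [ 0.4977 -0.1598  0.188 ] [ 0.4984 -0.1595] 0.0136 pix [225.8 261.4]
side wide 480 480 depth mean [0.5089 0.1598 0.1874] circ [0.5109 0.1583] 0.0249 plane mean [0.5085 0.1604 0.188 ] [0.5088 0.1605] 0.0253 pix [230.5 236.2]
side slim 68 68 depth mean [ 0.4962 -0.1572  0.1869] circ [ 0.4977 -0.1577] 0.0136 plane mean [ 0.4954 -0.1553  0.188 ] [ 0.4969 -0.1547] 0.0151 pix [322.2 153.5]
```

View pics/scene_crop.png

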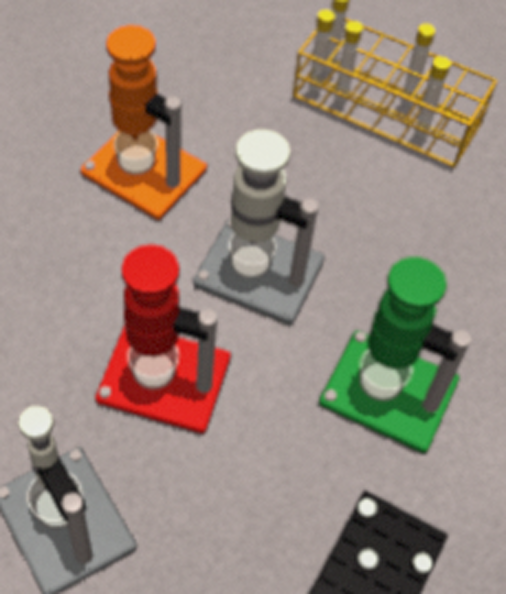

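```bash
cat >> h.py <<'E'
def state(target=None):
    from plant import ctrl
    o=ctrl.get_obs();M=R.from_euler('xyz',o["orientation"],degrees=True).as_matrix()
    print("t",round(o["clock"],3),"tcp",o["tool_pos"].round(4),"F",o["force"].round(2),"open",round(o["opening"],4),"j",o["joint_pos"].round(1));print("tip",(o["tool_pos"]+M[:,0]*.178).round(4)); print(M.round(4))
    if target is not None: print("tool delta",(M.T@(np.array(target)-o["tool_pos"])).round(4))
E
python3 -c "
from h import *
state([.5108,.158,.42])"
```

```text
t 0.25 tcp [ 0.2652 -0.6206  0.4042] F [ 0.15  0.13 -0.29] open 0.0876 j [-50.4  20.6   0.7  -0.  -70.1 -16.5]
tip [ 0.2651 -0.6205  0.2262]
[[-4.000e-04 -3.928e-01  9.196e-01]
 [ 7.000e-04  9.196e-01  3.929e-01]
 [-1.000e+00  8.000e-04 -1.000e-04]]
tool delta [-0.0153  0.6196  0.5318]
```

View pics/side_crop.png

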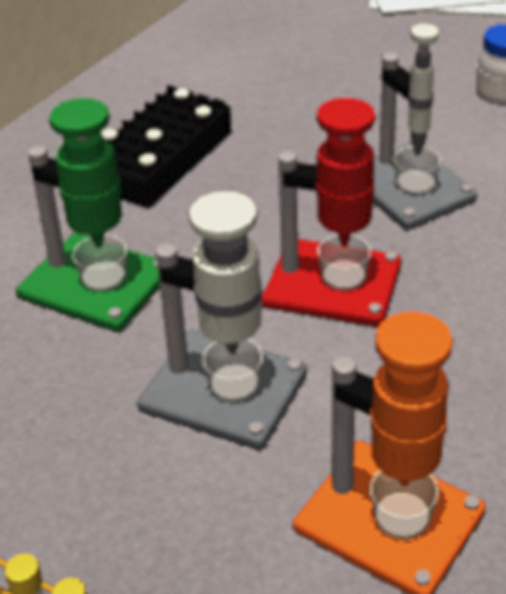

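The crops confirm the choice: the white wide cap on a grey foot, in the scene crop at (263,152) and in the side crop at (223,213). Its centre is about (0.511, 0.158) and its diameter about 49 mm.

```bash
python3 -m inch '[-0.02,0,0,0,0,0,0, -0.02,0.02,0.017,0,0,0,0, 0,0.04,0.0343,0,0,0,0, 0,0.04,0.0343,0,0,0,0, 0,0.04,0.0343,0,0,0,0, 0,0.04,0.0343,0,0,0,0, 0,0.04,0.0343,0,0,0,0, 0,0.04,0.0343,0,0,0,0, 0,0.04,0.0343,0,0,0,0, 0,0.04,0.0343,0,0,0,0]'; python3 -c "
from h import *
state([.5108,.158,.42])"
```

```text
clock: 1.5
tool_pos: [0.402, -0.1842, 0.4444]
orientation: [61.4, 89.8, 84.1]
force: [0.4, 0.7, 0.6]
opening: 0.0006
t 1.5 tcp [ 0.402  -0.1842  0.4444] F [0.36 0.75 0.55] open 0.0006 j [  1.   -3.7 -23.1  -0.2 -70.6 -68.2]
tip [ 0.402  -0.1836  0.2664]
[[ 3.000e-04 -3.870e-01  9.221e-01]
 [ 3.200e-03  9.221e-01  3.870e-01]
 [-1.000e+00  2.800e-03  1.500e-03]]
tool delta [0.0255 0.2733 0.2328]
```

```bash
python3 -m inch '[0,0.04,0.034,0,0,0,0, 0,0.04,0.034,0,0,0,0, 0,0.04,0.034,0,0,0,0, 0,0.04,0.034,0,0,0,0, 0,0.04,0.034,0,0,0,0, 0,0.03,0.026,0,0,0,0, 0,0,0,0,0,0,0]'; python3 -c "
from h import *
state([.5108,.158,.40])"
```

```text
clock: 2.38
tool_pos: [0.4942, 0.1171, 0.4472]
orientation: [22.1, 89.6, 45.2]
force: [0.3, -0.0, -0.1]
opening: 0.0003
t 2.375 tcp [0.4942 0.1171 0.4472] F [ 0.33 -0.04 -0.08] open 0.0003 j [ 3.550e+01  3.000e+00 -1.620e+01 -1.000e-01 -7.050e+01 -1.024e+02]
tip [0.495  0.1179 0.2692]
[[ 0.0046 -0.3919  0.92  ]
 [ 0.0046  0.92    0.3919]
 [-1.      0.0025  0.0061]]
tool delta [0.0474 0.031  0.031 ]
```

```bash
python3 -m inch '[0.015,0.016,0.016,0,0.35,-0.14,0, 0.015,0.015,0.015,0,0,0,0, 0,0,0,0,0,0,0]'; python3 -c "
from h import *
state([.5108,.158,.37])"
```

```text
clock: 2.75
tool_pos: [0.5111, 0.1593, 0.4151]
orientation: [-176.3, 89.9, -153.2]
force: [-0.9, 0.2, 0.5]
opening: 0.0004
t 2.75 tcp [0.5111 0.1593 0.4151] F [-0.85  0.16  0.51] open 0.0004 j [  38.3    7.   -16.    -0.   -67.1 -105.3]
tip [0.511  0.1592 0.2371]
[[-9.000e-04 -3.914e-01  9.202e-01]
 [-5.000e-04  9.202e-01  3.914e-01]
 [-1.000e+00 -1.000e-04 -1.000e-03]]
tool delta [ 0.0451 -0.0011 -0.0008]
```

```bash
python3 -m inch '[0.02,-0.001,-0.0008,0,0,0,0, 0.018,0,0,0,0,0,0, 0,0,0,0,0,0,0]'; python3 - <<'E'
from h import *
from plant import ctrl
state([.5108,.158,.366])
for n,(a,b,c,d) in(("scene",(250,60,420,230)),("side",(150,140,320,310))):
    s=ctrl.snapshot(n); cv2.imwrite(f"pics/{n}_2.png",cv2.resize(s["color"][b:d,a:c,::-1],None,fx=3,fy=3))
E
```

```text
clock: 3.12
tool_pos: [0.5109, 0.1573, 0.3758]
orientation: [-160.6, 89.9, -137.6]
force: [0.1, 0.2, 0.7]
opening: 0.0002
t 3.125 tcp [0.5109 0.1573 0.3758] F [0.12 0.2  0.72] open 0.0002 j [  38.1    8.6  -19.4    0.   -62.1 -105.1]
tip [0.5106 0.1571 0.1978]
[[-1.500e-03 -3.908e-01  9.205e-01]
 [-1.300e-03  9.205e-01  3.908e-01]
 [-1.000e+00 -7.000e-04 -1.900e-03]]
tool delta [0.0098 0.0006 0.0002]
```

View pics/scene_2.png

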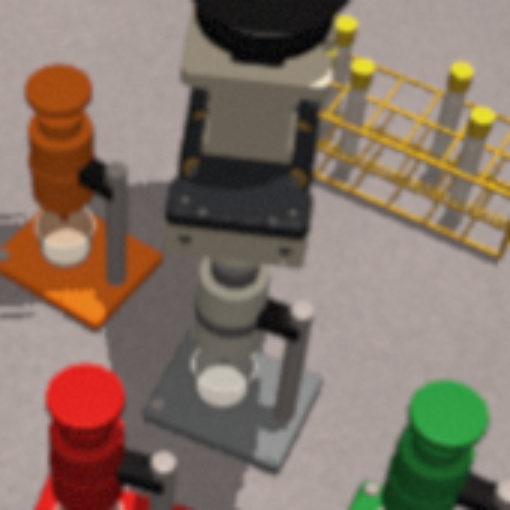

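View pics/side_2.png

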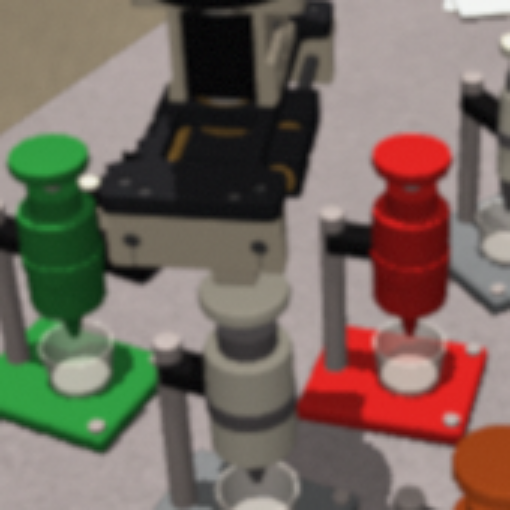

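The shut fingers are centred over the white wide cap, in the side crop at (243,285), about 10 mm above it. The neighbours are clear, so I descend slowly.

```bash
python3 -m inch '[0.006,0.0006,0,0,0.1,0,0, 0.004,0,0,0,0,0,0, 0.004,0,0,0,0,0,0, 0.003,0,0,0,0,0,0]'; python3 -c "
from h import *
state([.5108,.158,.352])"
```

```text
clock: 3.72
tool_pos: [0.5116, 0.1583, 0.3617]
orientation: [2.3, 89.8, 25.3]
force: [-0.9, 0.5, 1.9]
opening: 0.0004
t 3.725 tcp [0.5116 0.1583 0.3617] F [-0.95  0.46  1.93] open 0.0004 j [  38.2    9.3  -20.6    0.   -60.  -105.2]
tip [0.512  0.1585 0.1837]
[[ 2.500e-03 -3.910e-01  9.204e-01]
 [ 1.200e-03  9.204e-01  3.910e-01]
 [-1.000e+00  1.000e-04  2.800e-03]]
tool delta [ 0.0097  0.0001 -0.0009]
```

```bash
python3 -m inch '[0.003,0,0,0,0,0,0, 0.003,0,0,0,0,0,0, 0.002,0,0,0,0,0,0]'; python3 -m inch '[0.001,0,0,0,0,0,0]'; python3 -m inch '[0.001,0,0,0,0,0,0]'
```

```text
clock: 4.1
tool_pos: [0.5116, 0.1582, 0.3535]
orientation: [-2.0, 89.8, 21.1]
force: [-1.3, -0.2, 2.2]
opening: 0.0005
clock: 4.22
tool_pos: [0.5116, 0.1583, 0.3525]
orientation: [-2.5, 89.8, 20.5]
force: [-1.2, 0.5, 2.9]
opening: 0.0005
clock: 4.35
tool_pos: [0.5117, 0.1583, 0.3521]
orientation: [-4.9, 89.8, 18.2]
force: [-3.4, -0.6, 7.9]
opening: 0.0003
```

At the first stop: 7.9 N at a height of 0.352. I hold there.

```bash
python3 -m inch '[0,0,0,0,0,0,0]';python3 -m inch '[0.0002,0,0,0,0,0,0]'
```

```text
clock: 4.47
tool_pos: [0.5116, 0.1583, 0.3525]
orientation: [-5.3, 89.8, 17.7]
force: [-1.9, 0.1, 2.5]
opening: 0.0004
clock: 4.6
tool_pos: [0.5115, 0.1583, 0.3524]
orientation: [-3.9, 89.8, 19.2]
force: [-2.1, -0.5, 3.9]
opening: 0.0004
```

```bash
python3 -m inch '[0.0005,0,0,0,0,0,0]';python3 -m inch '[0.0004,0,0,0,0,0,0]';python3 -m inch '[0.0004,0,0,0,0,0,0]'
```

```text
clock: 4.72
tool_pos: [0.5116, 0.1583, 0.3523]
orientation: [-6.4, 89.8, 16.6]
force: [-2.5, -0.5, 7.8]
opening: 0.0003
clock: 4.85
tool_pos: [0.5115, 0.1582, 0.3523]
orientation: [-6.1, 89.8, 17.0]
force: [-3.8, -0.0, 7.3]
opening: 0.0003
clock: 4.97
tool_pos: [0.5115, 0.1582, 0.3523]
orientation: [-6.4, 89.7, 16.7]
force: [-3.9, 0.7, 8.3]
opening: 0.0005
```

```bash
python3 -m inch '[0.0003,0,0,0,0,0,0, 0.0003,0,0,0,0,0,0]';python3 -m inch '[0.0003,0,0,0,0,0,0, 0.0003,0,0,0,0,0,0, 0.0003,0,0,0,0,0,0]'; python3 -m inch '[0.0003,0,0,0,0,0,0, 0.0003,0,0,0,0,0,0, 0.0003,0,0,0,0,0,0]'
```

```text
clock: 5.22
tool_pos: [0.5114, 0.1582, 0.3524]
orientation: [-6.4, 89.7, 16.7]
force: [-3.3, -0.1, 6.3]
opening: 0.0003
clock: 5.6
tool_pos: [0.5113, 0.1582, 0.3524]
orientation: [-7.0, 89.7, 16.1]
force: [-3.4, 1.3, 6.2]
opening: 0.0006
clock: 5.98
tool_pos: [0.5112, 0.1582, 0.3524]
orientation: [-6.7, 89.7, 16.4]
force: [-2.8, -0.2, 5.7]
opening: 0.0004
```

```bash
python3 - <<'E'
from h import *
from plant import ctrl
state([.5108,.158,.366])
s=ctrl.snapshot("side");a,b,c,d=(150,140,320,310); cv2.imwrite(f"pics/side_3.png",cv2.resize(s["color"][b:d,a:c,::-1],None,fx=3,fy=3))
E
```

```text
t 5.975 tcp [0.5112 0.1582 0.3524] F [-2.83 -0.22  5.67] open 0.0004 j [ 3.820e+01  9.700e+00 -2.150e+01  1.000e-01 -5.850e+01 -1.052e+02]
tip [0.5122 0.1585 0.1744]
[[ 5.500e-03 -3.926e-01  9.197e-01]
 [ 1.600e-03  9.197e-01  3.926e-01]
 [-1.000e+00 -7.000e-04  5.700e-03]]
tool delta [-0.0136 -0.     -0.0004]
```

View pics/side_3.png

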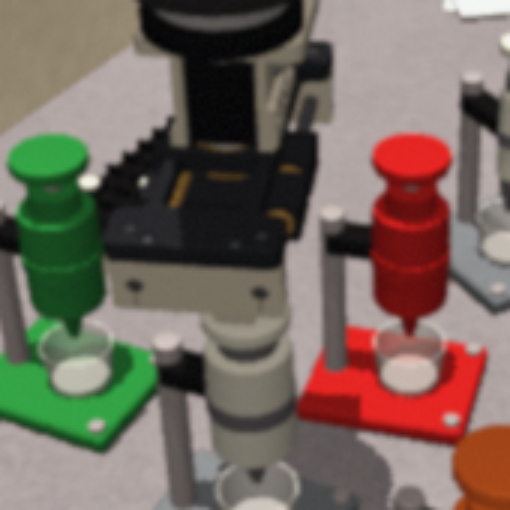

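The cap sits on its collar, which is not pushed in: height steady at 0.3524, 6 N. I hold a little longer, then press on to the second stop.

```bash
python3 -m inch '[0.0003,0,0,0,0,0,0, 0.0003,0,0,0,0,0,0, 0.0003,0,0,0,0,0,0, 0.0003,0,0,0,0,0,0]'; python3 -m inch '[0.002,0,0,0,-0.2,0,0, 0.003,0,0,0,0,0,0, 0.003,0,0,0,0,0,0]'; python3 -m inch '[0.003,0,0,0,0,0,0]'; python3 -m inch '[0.002,0,0,0,0,0,0]'
```

```text
clock: 6.52
tool_pos: [0.5111, 0.1581, 0.3524]
orientation: [-7.5, 89.6, 15.6]
force: [-2.4, -0.2, 5.9]
opening: 0.0001
clock: 6.9
tool_pos: [0.5107, 0.1579, 0.346]
orientation: [-6.2, 89.4, 17.0]
force: [-5.4, 0.2, 10.7]
opening: 0.0004
clock: 7.02
tool_pos: [0.5106, 0.1579, 0.3438]
orientation: [-6.7, 89.4, 16.5]
force: [-5.5, -0.1, 11.3]
opening: 0.0005
clock: 7.15
tool_pos: [0.5105, 0.1579, 0.3426]
orientation: [-7.1, 89.4, 16.1]
force: [-5.7, -0.2, 12.7]
opening: 0.0004
```

```bash
python3 -m inch '[0.0015,0,0,0,0,0,0]'; python3 -m inch '[0.0015,0,0,0,0,0,0]';python3 -m inch '[0.0015,0,0,0,0,0,0]'
```

```text
clock: 7.28
tool_pos: [0.5105, 0.1579, 0.3421]
orientation: [-7.5, 89.3, 15.7]
force: [-6.4, 0.5, 15.3]
opening: 0.0007
clock: 7.4
tool_pos: [0.5105, 0.1579, 0.342]
orientation: [-8.1, 89.3, 15.1]
force: [-8.7, -1.4, 18.0]
opening: -0.0001
clock: 7.52
tool_pos: [0.5103, 0.1579, 0.342]
orientation: [-8.6, 89.3, 14.7]
force: [-8.2, -0.4, 18.0]
opening: 0.0004
```

Second stop reached: 18 N, height steady at 0.342, 10.4 mm below the first stop. I pause there, then rise.

```bash
python3 -m inch '[0.0014,0,0,0,0,0,0, 0.0014,0,0,0,0,0,0, 0.0014,0,0,0,0,0,0, 0.0014,0,0,0,0,0,0, 0.0014,0,0,0,0,0,0]'; python3 -m inch '[-0.004,0,0,0,0,0,0, -0.005,0,0,0,0,0,0, -0.006,0,0,0,0,0,0, -0.006,0,0,0,0,0,0, -0.007,0,0,0,0,0,0, -0.01,0,0,0,0,0,0, -0.02,0,0,0,0,0,0, -0.03,0,0,0,0,0,0, -0.03,0,0,0,0,0,0, 0,0,0,0,0,0,0]'
```

```text
clock: 8.15
tool_pos: [0.5097, 0.1577, 0.3421]
orientation: [-8.9, 89.0, 14.5]
force: [-7.6, -0.4, 15.4]
opening: 0.0003
clock: 9.4
tool_pos: [0.5076, 0.1572, 0.4663]
orientation: [-9.1, 89.0, 14.3]
force: [0.3, -1.1, -0.9]
opening: 0.0001
```

```bash
python3 - <<'E'
from h import *
from plant import ctrl
s=ctrl.snapshot("side")
cv2.imwrite("pics/side_4.png",s["color"][:,:,::-1])
for k,(a,b,c,d) in {"wide":(208,226,256,255),"slim":(310,146,334,166)}.items():
    uv=np.array([(u,v) for v in range(b,d) for u in range(a,c)]);P,dz=depthpts(s,uv)
    m=(dz>0)&(abs(P[:,2]-.188)<.004)
    print(k,m.sum(),P[m].mean(0).round(4))
print(ctrl.get_obs()["force"].round(2))
E
```

```text
wide 479 [0.5091 0.1597 0.1873]
slim 69 [ 0.4963 -0.157   0.1869]
[ 0.1  -0.26 -0.49]
```

View pics/side_4.png

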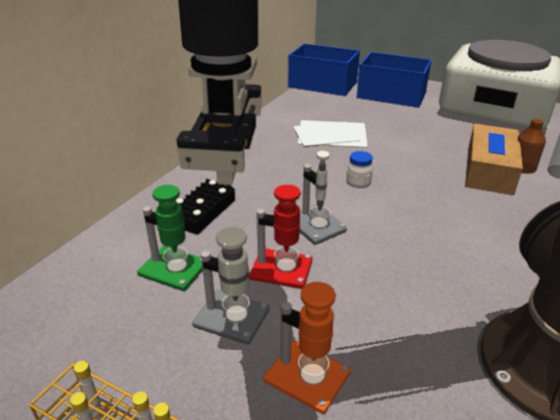

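The wide cap, in the side view at (232,238), is back at its starting height (0.187 measured both before and after). The slim one at (322,156) is unchanged and the gripper is clear.

```bash
python3 -c "
from plant import ctrl
print(ctrl.close_job(), ctrl.get_obs()['clock'])"
```

```text
the job is handed in; nothing more can be done
the job is handed in; nothing more can be done
```

I gave the wide white dispenser its dry check stroke as asked and handed the job in about 9.5 s into the run.

- **First stop:** I pressed the cap with the fingers shut and held it at the first stop for about 1.8 s. The force was 6–8 N and the height stayed at 0.3523–0.3524 m. Just before that hold, I met the stop once at 7.9 N and the force dropped to about 2.5 N for roughly 0.25 s, so the cap may have lifted by about 0.2–0.4 mm.
- **Second stop:** I pressed on 10.4 mm to the hard stop, at 15–18 N, and paused about 0.75 s. I then let the cap rise all the way.
- **Last checks:** the wide cap measured 0.187 m after the stroke, the same as before it. The slim dispenser was not touched, and the gripper is clear at about zero force.

One thing was not quite straight. The tool leaned up to about 1° at the second stop because a small tilt correction I made went the wrong way. This gave a sideways force of up to 8.7 N.

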